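# Roll the rolling pin out of its spring clips

## Task

Take the rolling pin (the thick plain rod, not the pestle with the bulb end) out of its clip holder: hooks cover its top, so roll it sideways past the sprung jaws first, not up or endways. Then lay it flat on the bottom of the metal tray, without dropping it in from high up, and leave the pestle in its own clips.

Things in the scene. Friction and masses are not known exactly. Their poses are not given: they have to be found in the camera images.
- rolling_pin: Rolling pin: plain wooden cylinder, 36 mm in diameter, 220 mm long, 0.16 kg, lying level in two spring clips, axis 48 mm above the table (18 mm free below it). Origin at mid-axis, x along the axis; may be turned about it. To free it: move it level 28 mm toward the holder's +y side, which pushes the sprung leaves open (7 N together, they spring back) and clears the hooks; then lift straight up.
- pin_holder: Fixed holder of the pin: board 160 (x) x 85 x 12 mm, origin centre of its underside, x along the pin, z up; pin axis at y=0, z=48 mm. Two steel clips 14 mm wide at x=-60 and +60 mm, free between. Each: saddle; on the -y side a rigid jaw 71 mm high whose hook covers the pin's top up to y=+2 mm; on the +y side a sprung leaf, tip 70 mm high, hinged at its foot, swinging outward to +y.
- tray: Fixed aluminium tray, open top, 310 (x) x 190 (y) x 32 mm high, walls and bottom 4 mm thick. Origin at the centre of its underside, x along its long side, z up. The pin lying in it has its axis 22 mm above the table.
- pestle: Wooden pestle to be left alone, in an identical but smaller clip holder: 24 mm in diameter, 206 mm long, with a bulb 42 mm in diameter at its +x end. Origin on its axis, midway between its two clips, x along its axis.
Mind the look-alikes: they are no part of the job. Leave any orange look-alike of the rolling_pin alone.

How it is judged:
By the outcome, as a careful person would: the job done as asked, in the order asked, and still so for the second after the job is handed in, with the robot touching nothing.
It also fails if it takes over 38 s, if anything falls off the work surface, if the arm or the gripper's body presses on something with over 40 N, if the wrist force passes 120 N, or if a joint passes its speed limit or range.

## Robot

A 6-joint arm with a two-finger parallel gripper is mounted at the origin on the work surface. World frame = base frame: x ahead of the robot, y to its left, z up, the work surface at z = 0. Lengths are in mm, angles in degrees, forces in N, time in s.
With the tool pointing down it reaches from about 350 to 850 mm from the base axis. Payload 8.1 kg.
Tool frame: the origin (TCP) lies midway between the tips of the shut fingers; the grasp point (between the pads) lies 19 mm behind it; x points along the fingers, y is the direction in which the jaws open and shut, and the axes are right-handed (so a half turn about x gives the same grasp; the last joint's range is limited). The gripper opens to 85 mm and grips with 20 to 120 N. Pads are 22 mm wide; open, the fingers measure 114 mm over their backs; the gripper's body (76 mm by 85 mm) begins 54 mm behind the grasp point. The pads swing forward as they close: fully open they stand 13 mm farther back than shut.
Start: joints at [72.284, 7.471, 85.268, -0, 87.261, -4.893], TCP at [133.139, 585.046, 206.292] pointing down, gripper open.
Joint ranges: [-169.43, 169.43], [-51.17, 129.36], [1.28, 143.12], [-76.62, 256.62], [0, 156.53], [-152.29, 152.29]. Speed limits (degrees/s): [136.94, 136.94, 159.86, 180, 180, 180].

## Interface

Orientations are given as [roll, pitch, yaw] about the fixed x, y, z axes, in that order (R = Rz(yaw) Ry(pitch) Rx(roll)).
In Python, from bench import r gives the robot as it stands.
- The arm moves only by the tool move_arm, never from a script. Its argument "deltas" is a list of rows, each a list of 2 entries, a list of its own where there are three numbers: the shift along the tool's x, y, z in mm, then the turn about the tool's x in degrees. A call has 1 to 12 rows; each row is the pose to reach, as a shift and turn from the pose measured when the call began, along the tool's axes at that moment; what a row does not reach only later rows make up. A row lasts 1/8 s, in which the tool goes at most 62.5 mm and 10.7 degrees, less where a joint would pass 70% of its speed; a pose out of reach is approached as far as the arm can. A call with a gripper value outside its range is refused whole. "jaw" is the opening, from -1 (shut) to 1 (fully open), set as the call begins (left out, the last holds). The fingers move at their own pace and stop on an object; "squeeze" is the grip in N (left out, the last holds). Time passes only in rows, so rows that repeat a pose let the fingers close. It gives the time, the measured TCP pose, the force and the opening at its end, in the units of the state.
- r.sense(): the state, without advancing time (a new reading comes with each control period).
- r.snapshot(name): name is "side" or "top"; returns (picture, depth): 384x512x3 uint8, red, green, blue; 384x512 float32, mm along the optical axis (not along the pixel's ray), 0 where there is no reading.
- r.get_calibration(name): a dict with "fovy" (degrees; the focal length in pixels is half the picture's height over the tangent of half this angle, whatever the lens; pixels are square), "cx", "cy" (the principal point, pixels), "position" and "attitude" of the camera in the world. Camera axes: x right, y down, z forward; pixel columns grow to the right and rows downward; lengths in mm; the calibration is good to about 2 mm. A picture is of the moment at which its call begins. get_calibration takes no time and is no camera call.
- r.hand_in(): hands the job in, once; it reports no verdict.
The state is a dict: "time": time; "joint_pos": joint angles; "qd": joint speeds; "joint_efforts": joint torques, N m; "tool_pos": TCP position; "tcp_rot": TCP orientation; "ft_force": force on the tool from outside, world axes, zero at the start; "wrist_torque": the same for the moment, N m; "finger_gap": finger opening in mm.
Only numpy, scipy, OpenCV 4.12 (cv2) and the standard library are available. Lean on these libraries where they do the work, as an engineer would, in place of code of your own. Each camera call takes 0.05 s, during which the arm holds its last target. There are 200 camera calls.

## Working session

There is one attempt and no reset: what is moved stays moved. The work goes in short steps, Python scripts to look and compute and a tool call to move; the robot and the scene stay as the last step left them, time stands still between calls to the robot, and variables do not carry over. Pictures are saved under pics/ and viewed, about 8 in all and at most 12, crops included, and the job is handed in when it is done.

Besides the shell and the picture viewer there is one more tool, called after "Emit:" by a JSON object that holds its "method" and its "body", one argument or row to a line. move_arm: Moves the arm, as the interface text tells. Its arguments: {"type":"object","properties":{"deltas":{"type":"array","items":{"type":"array"}},"jaw":{"type":"number"},"squeeze":{"type":"number"}},"required":["deltas"]}

```bash
mkdir -p pics; ls; python3 - <<'E'
from bench import r
import cv2,numpy as np
for n in("top","side"):
    p,d=r.snapshot(n); c=r.get_calibration(n); print(n,c)
    np.savez(f"pics/{n}0.npz",p=p,d=d); cv2.imwrite(f"pics/{n}0.png",p[:,:,::-1])
print(r.sense())
E
```

```text
pics
top {'fovy': 42.15281858888, 'cx': 255.25760925643308, 'cy': 190.26803838650076, 'position': array([  98.74880485,  232.67698579, 1557.47357664]), 'attitude': array([-167.92812182,    0.28968844,  -95.6840623 ])}
side {'fovy': 49.6562947409212, 'cx': 260.84668653900627, 'cy': 192.53368785310434, 'position': array([ 368.625533  , 1218.08422935, 1244.19832498]), 'attitude': array([-139.32315955,   -0.18093952, -176.15980252])}
{'time': 0.1, 'joint_pos': array([ 7.22849084e+01,  7.51102043e+00,  8.53240302e+01,  1.57094991e-03,
        8.72620874e+01, -4.89515038e+00]), 'qd': array([-0.06094223, -0.11806292, -0.20298721,  0.06446969, -0.01965815,
        0.0252028 ]), 'joint_efforts': array([ 1.09641078e-03, -5.70946741e+01, -5.01942873e+01, -2.13536910e-04,
        7.97448243e-03, -2.66791193e-05]), 'tool_pos': array([132.95511627, 584.52384578, 205.33738424]), 'tcp_rot': array([ -95.82054285,   89.90284923, -108.64056042]), 'ft_force': array([-0.24659537,  0.13828509, -0.12124465]), 'wrist_torque': array([ 0.05938373,  0.02138844, -0.01387957]), 'finger_gap': 85.5267963584279}
```

View pics/top0.png

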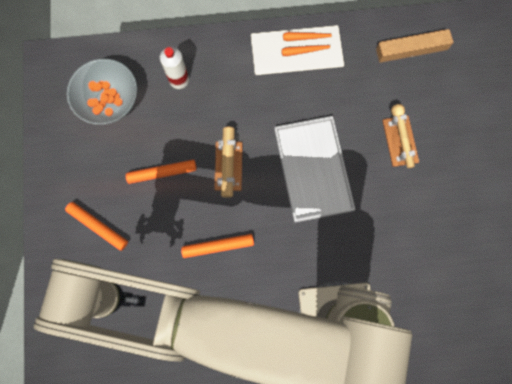

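View pics/side0.png

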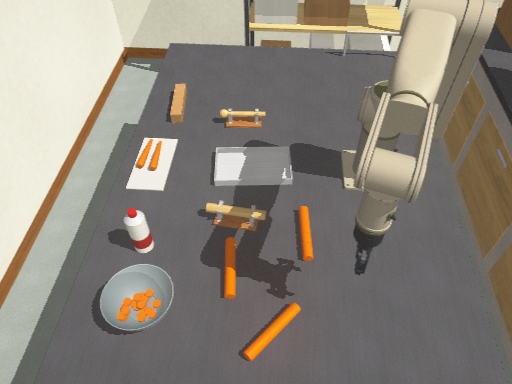

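The top view shows the pin in its clips at about (229,160), the tray at (315,168), and the pestle with its bulb at (403,135). The side view has the pin at (236,212). The orange rods are decoys. Next I'll enlarge the holder and take positions.

```bash
cat > h.py <<'E'
import numpy as np,cv2
from bench import r
from scipy.spatial.transform import Rotation as R
def cal(n):
    c=r.get_calibration(n); f=192/np.tan(np.radians(c["fovy"]/2))
    return c,f,R.from_euler("xyz",c["attitude"],degrees=True).as_matrix()
def ray(n,uv,z):
    c,f,M=cal(n); uv=np.atleast_2d(uv).astype(float)
    d=np.c_[(uv[:,0]-c["cx"])/f,(uv[:,1]-c["cy"])/f,np.ones(len(uv))]@M.T
    return c["position"]+d*((z-c["position"][2])/d[:,2])[:,None]
def cloud(n,d):
    c,f,M=cal(n); v,u=np.mgrid[:384,:512]
    P=np.stack([(u-c["cx"])/f*d,(v-c["cy"])/f*d,d],-1)@M.T+c["position"]
    return P
E
python3 - <<'E'
from h import *
out=[]
for n,(x0,y0,w,h) in {"top":(195,110,70,100),"side":(195,190,80,55)}.items():
    q=np.load(f"pics/{n}0.npz"); p,d=q["p"],q["d"]
    k=min(8,600//h,400//w if n=="top" else 9)
    cv2.imwrite(f"pics/{n}0c.png",cv2.resize(p[y0:y0+h,x0:x0+w,::-1],None,fx=k,fy=k,interpolation=cv2.INTER_CUBIC)); print(n,k)
    P=cloud(n,d); hsv=cv2.cvtColor(p,cv2.COLOR_RGB2HSV)
    Z=P[...,2]; s=np.zeros_like(Z,bool); s[y0:y0+h,x0:x0+w]=1
    wood=s&(hsv[...,0]>10)&(hsv[...,0]<25)&(hsv[...,1]>70)&(Z>40)&(Z<80)
    A=P[wood]; print(n,"wood",len(A),A.mean(0),A.min(0),A.max(0))
    x,y=A[:,0],A[:,1]; m=A[:,:2].mean(0); w_,V=np.linalg.eigh(np.cov((A[:,:2]-m).T)); a=V[:,1]
    t=(A[:,:2]-m)@a; print("axis",a,np.degrees(np.arctan2(a[1],a[0])),"ends",m+a*t.min(),m+a*t.max(),np.ptp(t), "z99",np.percentile(A[:,2],[50,95]))
    # tray
    s[:]=0
    tx=(270,112,90,112) if n=="top" else (205,140,95,55)
    s[tx[1]:tx[1]+tx[3],tx[0]:tx[0]+tx[2]]=1
    T=P[s&(Z>24)&(Z<45)&(hsv[...,1]<80)]; rc=cv2.minAreaRect(T[:,:2].astype(np.float32)); print("tray rim",len(T),rc)
# tray by brightness in side
E
```

```text
top 5
top wood 716 [515.74285327 285.88716839  62.0239739 ] [409.37391975 255.7355299   44.10199917] [630.03450979 322.36575482  75.13702198]
axis [-0.99382898  0.11092322] 173.6314619249552 ends [629.94575823 273.14075567] [410.55637181 297.62724021] 220.75164959386865 z99 [62.40067878 69.59882276]
tray rim 515 ((479.6022033691406, 16.14196014404297), (312.94384765625, 191.53817749023438), 5.409992694854736)
side 8
side wood 518 [519.70659733 295.57082798  59.26754706] [411.55095659 266.7945946   40.2373881 ] [629.14650186 422.99329303  71.64464444]
axis [-0.99402722  0.10913244] 173.73469298862855 ends [629.95786117 283.4665422 ] [412.70955547 307.31783865] 218.55367915365167 z99 [61.02298187 67.82903142]
tray rim 370 ((480.395751953125, 17.832504272460938), (309.5759582519531, 199.48098754882812), 5.054023742675781)
```

View pics/top0c.png

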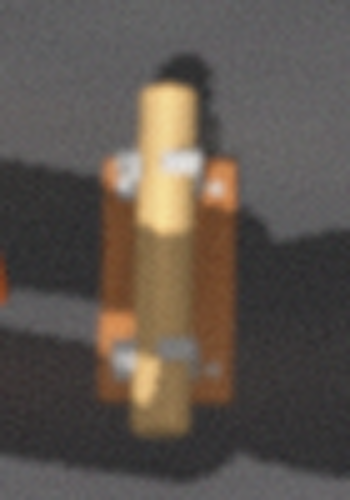

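View pics/side0c.png

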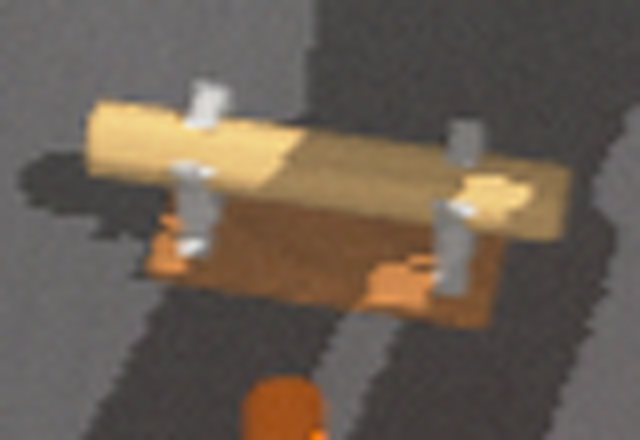

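The hook lies on the right of the pin in the top view (world −y), and the leaves on the left (+y). So the escape direction is world +y, roughly along (0.11, 0.99). Next: a cylinder fit with the known radius and height, then the first move.

```bash
cat >> h.py <<'E'
def delta(target,yaxis=None):
    "tool-axis shift to world point, and turn about tool x so tool y lies along +-yaxis"
    s=r.sense(); T=R.from_euler("xyz",s["tcp_rot"],degrees=True).as_matrix()
    o=T.T@(np.array(target)-s["tool_pos"]); a=0
    if yaxis is not None:
        y=T.T@np.append(yaxis,0); a=np.degrees(np.arctan2(y[2],y[1])); a=(a+90)%180-90
    print("t",s["time"],"tcp",s["tool_pos"].round(1),"shift",o.round(1),"turn",round(a,2),"gap",round(s["finger_gap"],1),"F",s["ft_force"].round(1),"j6",s["joint_pos"][5].round(1)); return T
def pinpoints(n,p,d,box):
    x0,y0,w,h=box; P=cloud(n,d); hsv=cv2.cvtColor(p,cv2.COLOR_RGB2HSV)
    s=np.zeros(d.shape,bool); s[y0:y0+h,x0:x0+w]=1
    return P[s&(d>0)&(hsv[...,0]>10)&(hsv[...,0]<25)&(hsv[...,1]>70)&(P[...,2]>40)&(P[...,2]<75)]
def cyl(A):
    from scipy.optimize import least_squares
    A=A[np.linalg.norm(A[:,:2]-np.median(A[:,:2],0),axis=1)<118]
    def f(q): return np.hypot((A[:,1]-q[0]-q[1]*(A[:,0]-520))/np.hypot(1,q[1]),A[:,2]-q[2])-18
    s=least_squares(f,[290,-.11,48],loss="soft_l1",f_scale=2); return s.x,np.median(abs(s.fun))
E
python3 - <<'E'
from h import *
B={"top":(195,110,70,100),"side":(195,190,80,55)}
A={}
for n in B:
    q=np.load(f"pics/{n}0.npz"); A[n]=pinpoints(n,q["p"],q["d"],B[n]); print(n,cyl(A[n]))
print("both",cyl(np.vstack(list(A.values()))))
T=delta([520.7,290,150],[.11,.994]); print(T.round(3))
E
```

```text
top (array([ 2.85522767e+02, -1.12325159e-01,  4.80707991e+01]), np.float64(1.843147377852567))
side (array([ 2.86842478e+02, -1.14062854e-01,  4.75281899e+01]), np.float64(1.8389096775834695))
both (array([ 2.86048229e+02, -1.13162196e-01,  4.79218821e+01]), np.float64(1.8523784281607991))
t 0.1 tcp [133.  584.5 205.3] shift [  55.6 -201.1  443.4] turn -6.51 gap 85.5 F [-0.2  0.1 -0.1] j6 -4.9
[[-0.001  0.222  0.975]
 [-0.002  0.975 -0.222]
 [-1.    -0.002 -0.   ]]
```

The two fits agree to 1.3 mm and give z = 47.9 mm, as it should be. Pin centre is about (520.5, 286). I'll move above it.

Emit:
{"method": "move_arm", "body": {
  "deltas": [
    [[20,-50,105],-2],
    [[45,-95,210],-4],
    [[65,-145,315],-6],
    [[85,-205,444],-6.5],
    [[85,-205,444],-6.5],
    [[85,-205,444],-6.5],
    [[85,-205,444],-6.5],
    [[85,-205,444],-6.5],
    [[85,-205,444],-6.5],
    [[85,-205,444],-6.5],
    [[85,-205,444],-6.5],
    [[85,-205,444],-6.5]
  ],
  "jaw": 1
}}

```text
time: 1.6
tool_pos: [519.7, 287.0, 121.0]
tcp_rot: [-90.5, 89.9, -96.7]
ft_force: [-0.2, -0.9, 0.6]
finger_gap: 85.3
```

```bash
python3 - <<'E'
from h import *
T=delta([520.5,286,32],[.1125,.9937]); print(T.round(3))
E
```

```text
t 1.6 tcp [519.7 287.  121. ] shift [89.  -0.8  0.9] turn 0.24 gap 85.3 F [-0.2 -0.9  0.6] j6 -59.8
[[-0.     0.108  0.994]
 [-0.001  0.994 -0.108]
 [-1.    -0.001 -0.   ]]
```

Emit:
{"method": "move_arm", "body": {
  "deltas": [
    [[25,-1,1],0.2],
    [[50,-1,1],0.2],
    [[75,-1,1],0.2],
    [[89,-1,1],0.2],
    [[89,-1,1],0.2],
    [[89,-1,1],0.2]
  ]
}}

```text
time: 2.35
tool_pos: [521.3, 286.4, 33.2]
tcp_rot: [-15.8, 89.9, -22.2]
ft_force: [0.6, 0.2, 0.1]
finger_gap: 85.4
```

Emit:
{"method": "move_arm", "body": {
  "deltas": [
    [[0,0,0],0],
    [[0,0,0],0],
    [[0,0,0],0],
    [[0,0,0],0],
    [[0,0,0],0],
    [[0,0,0],0]
  ],
  "jaw": -1,
  "squeeze": 20
}}

```text
time: 3.1
tool_pos: [521.5, 286.3, 33.5]
tcp_rot: [-10.3, 89.9, -16.7]
ft_force: [-1.4, -0.3, 4.0]
finger_gap: 26.3
```

```bash
python3 - <<'E'
from h import *
T=delta([520.5,286,32],[.1125,.9937])
p,d=r.snapshot("side"); cv2.imwrite("pics/side1.png",cv2.resize(p[120:270,140:340,::-1],None,fx=4,fy=4,interpolation=cv2.INTER_CUBIC))
E
```

```text
t 3.1 tcp [521.5 286.3  33.5] shift [ 1.5 -0.5 -1. ] turn 0.06 gap 26.3 F [-1.4 -0.3  4. ] j6 -59.7
```

View pics/side1.png

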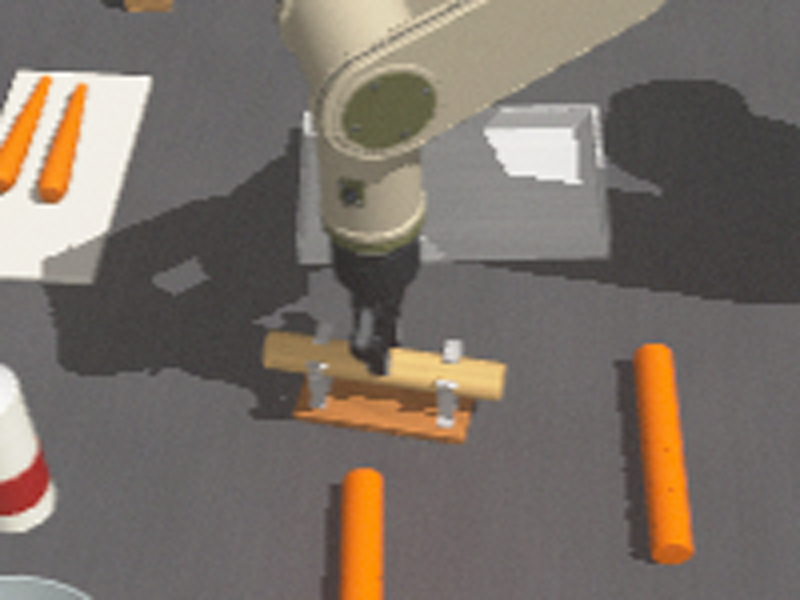

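The gap reads 26 mm rather than 36, with Fz +4 N, so the pads hold the pin above its axis. In the crop the fingertips at (380,370) end on its upper half. I'll measure the tip height.

```bash
python3 - <<'E'
from h import *
s=r.sense(); print(s["finger_gap"],s["ft_force"],s["tool_pos"])
for n in ("side","top"):
    p,d=r.snapshot(n); P=cloud(n,d); hsv=cv2.cvtColor(p,cv2.COLOR_RGB2HSV)
    near=(np.hypot(P[...,0]-521,P[...,1]-286)<45)&(P[...,2]>20)&(P[...,2]<130)&(d>0)
    dark=near&(p.max(2)<75)
    v,u=np.where(dark); 
    if len(v):
        z=P[dark]; o=np.argsort(z[:,2])[:12]; print(n,len(v)); print(np.c_[u[o],v[o],z[o].round(0)])
    B={"top":(195,110,70,100),"side":(195,190,80,55)}[n]
    print(cyl(pinpoints(n,p,d,B)))
E
```

```text
26.178375894167228 [-0.39191152 -0.47268946  4.61410568] [521.46584405 286.35867132  33.49346454]
side 46
[[238. 206. 512. 274.  61.]
 [237. 205. 515. 275.  68.]
 [233. 212. 526. 309.  69.]
 [235. 213. 518. 313.  69.]
 [238. 205. 511. 277.  71.]
 [237. 204. 515. 273.  72.]
 [234. 212. 522. 312.  73.]
 [238. 204. 511. 276.  75.]
 [235. 212. 518. 313.  75.]
 [234. 211. 522. 311.  77.]
 [238. 203. 511. 274.  79.]
 [235. 211. 518. 313.  80.]]
(array([ 2.86647365e+02, -1.13562847e-01,  4.74610953e+01]), np.float64(1.802230706214452))
top 27
[[234. 161. 505. 264. 104.]
 [233. 161. 505. 267. 106.]
 [237. 157. 516. 254. 108.]
 [235. 158. 513. 260. 110.]
 [235. 159. 509. 260. 111.]
 [239. 155. 520. 247. 111.]
 [239. 157. 514. 248. 112.]
 [238. 159. 508. 251. 113.]
 [237. 158. 511. 254. 113.]
 [238. 157. 514. 251. 114.]
 [236. 157. 514. 257. 114.]
 [236. 158. 511. 257. 115.]]
(array([ 2.85368982e+02, -1.07566112e-01,  4.79560392e+01]), np.float64(1.881220069875905))
```

Emit:
{"method": "move_arm", "body": {
  "deltas": [
    [[0,0,0],0],
    [[0,0,0],0],
    [[0,0,0],0],
    [[4,0,-1],0],
    [[12,0,-1],0],
    [[12,0,-1],0],
    [[12,0,-1],0]
  ],
  "jaw": 1
}}

```text
time: 4.12
tool_pos: [520.4, 286.4, 21.3]
tcp_rot: [-18.7, 89.9, -25.1]
ft_force: [1.6, -0.2, -0.1]
finger_gap: 85.4
```

Emit:
{"method": "move_arm", "body": {
  "deltas": [
    [[0,0,0],0],
    [[0,0,0],0],
    [[0,0,0],0],
    [[0,0,0],0],
    [[0,0,0],0],
    [[0,0,0],0]
  ],
  "jaw": -1
}}

```text
time: 4.88
tool_pos: [520.5, 286.5, 21.6]
tcp_rot: [-9.8, 89.9, -16.2]
ft_force: [-1.3, -1.0, 4.1]
finger_gap: 35.0
```

```bash
python3 - <<'E'
from h import *
T=delta([520.5,286,22],[.1125,.9937])
p,d=r.snapshot("side"); cv2.imwrite("pics/side2.png",cv2.resize(p[180:240,195:275,::-1],None,fx=8,fy=8,interpolation=cv2.INTER_CUBIC))
P=cloud("side",d)
for u in(232,234,236):
  for v in range(206,222): print(u,v,P[v,u].round(0),p[v,u])
E
```

```text
t 4.875 tcp [520.5 286.5  21.6] shift [-0.4 -0.5  0. ] turn 0.06 gap 35.0 F [-1.3 -1.   4.1] j6 -59.6
232 206 [522. 345. 148.] [94 91 92]
232 207 [521. 350. 149.] [91 88 88]
232 208 [521. 353. 148.] [85 85 82]
232 209 [521. 353. 143.] [68 62 62]
232 210 [522. 348. 131.] [58 54 52]
232 211 [523. 347. 124.] [49 45 41]
232 212 [524. 339. 107.] [57 52 49]
232 213 [525. 338. 101.] [62 55 53]
232 214 [529. 315.  65.] [81 72 65]
232 215 [529. 316.  61.] [86 75 65]
232 216 [536. 281.   8.] [105  74  53]
232 217 [534. 295.  20.] [120  80  50]
232 218 [534. 296.  15.] [115  80  51]
232 219 [534. 295.   8.] [110  76  46]
232 220 [533. 302.  11.] [197 129  77]
232 221 [533. 305.  10.] [189 125  73]
234 206 [516. 338. 141.] [80 79 77]
234 207 [514. 349. 149.] [65 60 61]
234 208 [514. 351. 146.] [67 63 66]
234 209 [515. 346. 133.] [60 57 54]
234 210 [516. 346. 128.] [58 53 53]
234 211 [516. 344. 120.] [55 48 46]
234 212 [516. 345. 116.] [51 43 41]
234 213 [518. 337. 100.] [58 50 49]
234 214 [521. 318.  70.] [54 48 45]
234 215 [522. 317.  63.] [59 51 52]
234 216 [523. 314.  52.] [75 58 45]
234 217 [528. 285.   8.] [119  81  53]
234 218 [527. 293.  12.] [115  78  50]
234 219 [527. 295.   9.] [115  79  48]
234 220 [526. 303.  13.] [197 133  76]
234 221 [525. 308.  14.] [192 128  69]
236 206 [513. 314. 111.] [58 54 51]
236 207 [513. 318. 110.] [75 67 60]
236 208 [513. 318. 104.] [61 56 54]
236 209 [513. 319. 100.] [63 56 58]
236 210 [513. 319.  95.] [63 60 60]
236 211 [515. 309.  76.] [83 78 77]
236 212 [514. 314.  76.] [87 82 83]
236 213 [515. 312.  68.] [110 107 104]
236 214 [515. 314.  65.] [95 92 89]
236 215 [515. 313.  58.] [93 92 90]
236 216 [516. 308.  44.] [104  99  96]
236 217 [519. 291.  16.] [121  84  57]
236 218 [519. 294.  15.] [116  77  48]
236 219 [519. 298.  13.] [115  74  48]
236 220 [518. 301.  12.] [200 133  79]
236 221 [518. 304.  10.] [198 129  74]
```

View pics/side2.png

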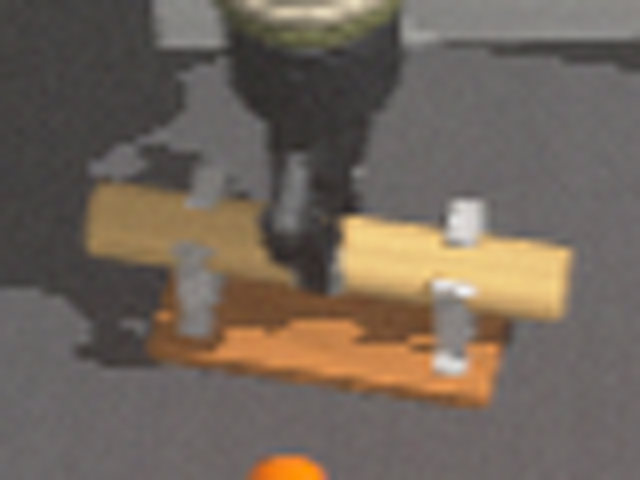

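The fingertips end near z≈45 at about (236,216), and the gap is 35 mm, so the grip is still a little above the axis. I'll go 6 mm lower and grip firmly.

Emit:
{"method": "move_arm", "body": {
  "deltas": [
    [[0,0,0],0],
    [[0,0,0],0],
    [[0,0,0],0],
    [[6,0,0],0],
    [[6,0,0],0],
    [[6,0,0],0]
  ],
  "jaw": 0.3
}}

```text
time: 5.68
tool_pos: [520.4, 286.4, 15.3]
tcp_rot: [-21.0, 89.9, -27.4]
ft_force: [-0.4, -0.2, -0.0]
finger_gap: 55.5
```

Emit:
{"method": "move_arm", "body": {
  "deltas": [
    [[0,0,0],0],
    [[0,0,0],0],
    [[0,0,0],0],
    [[0,0,0],0],
    [[0,0,0],0]
  ],
  "jaw": -1,
  "squeeze": 60
}}

```text
time: 6.3
tool_pos: [520.7, 286.6, 15.8]
tcp_rot: [-1.5, 89.9, -7.9]
ft_force: [-0.0, 0.8, 5.0]
finger_gap: 33.9
```

```bash
python3 - <<'E'
from h import *
T=delta([520.5+.1125*29,286.5+.9937*29,16],[.1125,.9937]); print(T.round(3))
E
```

```text
t 6.3 tcp [520.7 286.6  15.8] shift [-0.2 28.9 -0.2] turn 0.06 gap 33.9 F [-0.   0.8  5. ] j6 -59.6
[[ 0.002  0.111  0.994]
 [-0.     0.994 -0.111]
 [-1.    -0.     0.002]]
```

Emit:
{"method": "move_arm", "body": {
  "deltas": [
    [[0,4,0],0],
    [[0,8,0],0],
    [[0,12,0],0],
    [[0,16,0],0],
    [[0,20,0],0],
    [[0,24,0],0],
    [[0,28,0],0],
    [[0,30,0],0],
    [[0,30,0],0],
    [[0,30,0],0]
  ]
}}

```text
time: 7.55
tool_pos: [522.8, 313.1, 14.0]
tcp_rot: [-97.7, 89.7, -104.1]
ft_force: [-1.1, -11.4, 1.1]
finger_gap: 33.9
```

```bash
python3 - <<'E'
from h import *
T=delta([520.5+.1125*29,286.5+.9937*29,16],[.1125,.9937])
for n,B in {"side":(195,190,80,60),"top":(190,110,70,100)}.items():
    p,d=r.snapshot(n); A=pinpoints(n,p,d,B); print(n,len(A),cyl(A))
    if n=="side": cv2.imwrite("pics/side3.png",cv2.resize(p[180:240,195:275,::-1],None,fx=8,fy=8,interpolation=cv2.INTER_CUBIC))
E
```

```text
t 7.55 tcp [522.8 313.1  14. ] shift [-2.1  2.3  0.7] turn 0.03 gap 33.9 F [ -1.1 -11.4   1.1] j6 -57.2
side 476 (array([ 3.13648328e+02, -1.18961204e-01,  4.56795430e+01]), np.float64(1.7228520856445595))
top 163 (array([ 3.12013243e+02, -1.08084878e-01,  4.59829241e+01]), np.float64(1.8196579811611215))
```

View pics/side3.png

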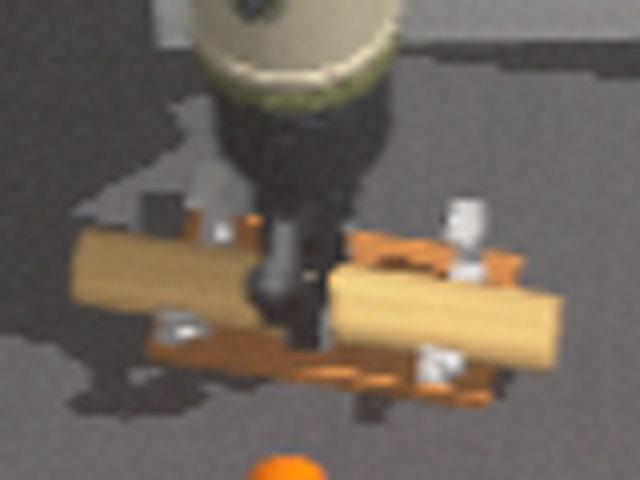

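The pin slid sideways about 27 mm (fits of both cameras), and the leaves lie open at (180,325) and (440,365). The arm stopped about 3 mm short, so I'll push a little further and then lift straight up.

Emit:
{"method": "move_arm", "body": {
  "deltas": [
    [[-3,5,0],0],
    [[-3,6,0],0],
    [[-3,6,0],0],
    [[-10,6,0],0],
    [[-20,6,0],0],
    [[-30,6,0],0],
    [[-45,6,0],0],
    [[-65,5,0],0],
    [[-85,5,0],0],
    [[-105,5,0],0],
    [[-105,5,0],0],
    [[-105,5,0],0]
  ]
}}

```text
time: 9.15
tool_pos: [523.2, 318.6, 118.5]
tcp_rot: [-100.9, 89.6, -107.3]
ft_force: [-0.1, -0.8, -2.3]
finger_gap: 34.0
```

```bash
python3 - <<'E'
from h import *
a=np.radians(5.2)
T=delta([480,17,118],[-np.sin(a),np.cos(a)]); print(T.round(3))
p,d=r.snapshot("side"); cv2.imwrite("pics/side4.png",cv2.resize(p[120:270,140:340,::-1],None,fx=4,fy=4,interpolation=cv2.INTER_CUBIC))
E
```

```text
t 9.15 tcp [523.2 318.6 118.5] shift [   2.5 -304.5   -9.2] turn -11.63 gap 34.0 F [-0.1 -0.8 -2.3] j6 -56.8
[[-0.002  0.112  0.994]
 [-0.006  0.994 -0.112]
 [-1.    -0.006 -0.001]]
```

View pics/side4.png

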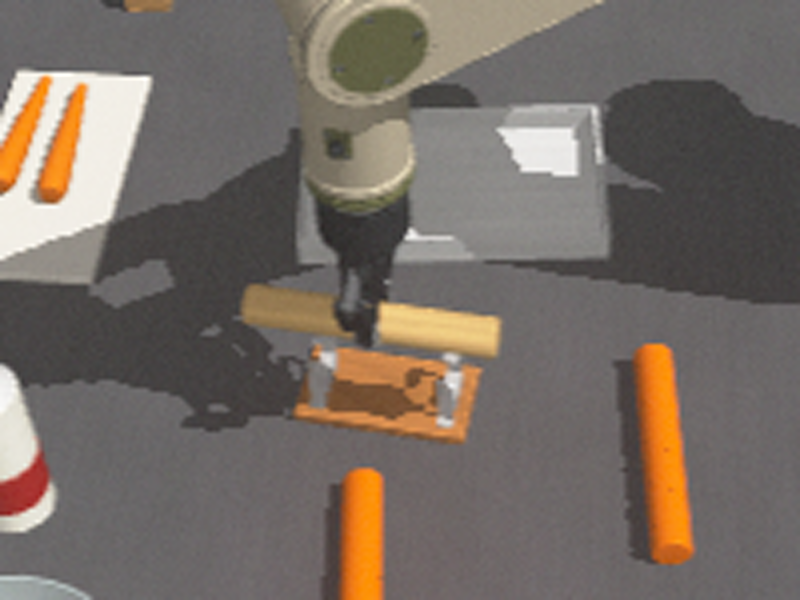

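The pin is out and level above the holder (about (370,320) in the crop), with the leaves sprung back. Next I carry it over the tray.

Emit:
{"method": "move_arm", "body": {
  "deltas": [
    [[0,-30,0],-1],
    [[0,-70,-2],-3],
    [[0,-115,-4],-5],
    [[0,-160,-5],-6],
    [[0,-205,-6],-8],
    [[0,-245,-8],-10],
    [[0,-280,-9],-11.6],
    [[2,-304,-9],-11.6],
    [[2,-304,-9],-11.6],
    [[2,-304,-9],-11.6],
    [[2,-304,-9],-11.6],
    [[2,-304,-9],-11.6]
  ]
}}

```text
time: 10.7
tool_pos: [479.9, 18.0, 117.9]
tcp_rot: [-121.0, 89.6, -115.8]
ft_force: [-0.2, 0.5, -2.2]
finger_gap: 33.9
```

```bash
python3 - <<'E'
from h import *
a=np.radians(5.2)
T=delta([480,17,-8],[-np.sin(a),np.cos(a)]); print(T.round(3))
p,d=r.snapshot("side"); P=cloud("side",d); hsv=cv2.cvtColor(p,cv2.COLOR_RGB2HSV)
m=(hsv[...,0]>10)&(hsv[...,0]<25)&(hsv[...,1]>70)&(abs(P[...,0]-480)<130)&(abs(P[...,1]-25)<60)&(P[...,2]>110)&(P[...,2]<175)
A=P[m]; from scipy.optimize import least_squares
f=lambda q:np.hypot(A[:,1]-q[0]-q[1]*(A[:,0]-480),A[:,2]-q[2]-q[3]*(A[:,0]-480))-18
s=least_squares(f,[17,.09,148,0],loss="soft_l1",f_scale=2); print(len(A),s.x,np.median(abs(s.fun)),A[:,0].min(),A[:,0].max())
E
```

```text
t 10.7 tcp [479.9  18.  117.9] shift [125.9  -0.2   0.5] turn 0.03 gap 33.9 F [-0.2  0.5 -2.2] j6 -98.8
[[-0.003 -0.091  0.996]
 [-0.006  0.996  0.091]
 [-1.    -0.006 -0.004]]
461 [ 1.81915989e+01  9.43633632e-02  1.49424901e+02 -5.21113913e-03] 1.8660881789451693 370.86435960976786 587.3545161641383
```

The pin is level, centred and along the tray, with its axis at z≈149, so it needs about 127 mm down. I'll go 120 first, then feel for the bottom.

Emit:
{"method": "move_arm", "body": {
  "deltas": [
    [[30,0,0],0],
    [[60,0,0],0],
    [[85,0,0],0],
    [[105,0,0],0],
    [[115,0,0],0],
    [[121,0,0],0],
    [[121,0,0],0],
    [[121,0,0],0]
  ]
}}

```text
time: 11.75
tool_pos: [480.3, 17.1, -2.2]
tcp_rot: [-109.1, 89.6, -103.9]
ft_force: [0.4, 0.0, -2.2]
finger_gap: 33.9
```

Emit:
{"method": "move_arm", "body": {
  "deltas": [
    [[2,0,0],0],
    [[4,0,0],0],
    [[4,0,0],0]
  ]
}}

```text
time: 12.12
tool_pos: [480.1, 17.0, -6.4]
tcp_rot: [-111.7, 89.6, -106.5]
ft_force: [-0.1, 0.4, -1.5]
finger_gap: 33.5
```

Emit:
{"method": "move_arm", "body": {
  "deltas": [
    [[1,0,0],0],
    [[2,0,0],0],
    [[2,0,0],0]
  ]
}}

```text
time: 12.5
tool_pos: [480.0, 17.0, -8.5]
tcp_rot: [-113.1, 89.6, -107.9]
ft_force: [-0.5, -0.0, -1.8]
finger_gap: 33.9
```

```bash
python3 - <<'E'
from h import *
T=delta([480,17,-8])
p,d=r.snapshot("side"); P=cloud("side",d); hsv=cv2.cvtColor(p,cv2.COLOR_RGB2HSV)
m=(hsv[...,0]>10)&(hsv[...,0]<25)&(hsv[...,1]>70)&(abs(P[...,0]-480)<130)&(abs(P[...,1]-25)<60)&(P[...,2]>5)&(P[...,2]<60)
A=P[m]; from scipy.optimize import least_squares
f=lambda q:np.hypot(A[:,1]-q[0]-q[1]*(A[:,0]-480),A[:,2]-q[2]-q[3]*(A[:,0]-480))-18
s=least_squares(f,[17,.09,25,0],loss="soft_l1",f_scale=2); print(len(A),s.x)
E
```

```text
t 12.5 tcp [480.   17.   -8.5] shift [-0.5 -0.  -0. ] turn 0 gap 33.9 F [-0.5 -0.  -1.8] j6 -98.8
388 [ 1.73423516e+01  8.56126570e-02  2.29214490e+01 -2.55340388e-03]
```

Emit:
{"method": "move_arm", "body": {
  "deltas": [
    [[1,0,0],0],
    [[2,0,0],0],
    [[2,0,0],0]
  ]
}}

```text
time: 12.92
tool_pos: [480.1, 17.0, -10.1]
tcp_rot: [-112.2, 89.6, -106.9]
ft_force: [-2.3, 0.4, 2.8]
finger_gap: 33.9
```

The force has swung from −2 to +2.8 N, so the pin is resting on the bottom. I'll release gently and retreat straight up.

Emit:
{"method": "move_arm", "body": {
  "deltas": [
    [[0,0,0],0],
    [[0,0,0],0],
    [[0,0,0],0],
    [[0,0,0],0]
  ],
  "jaw": 0.4,
  "squeeze": 20
}}

```text
time: 13.42
tool_pos: [480.1, 17.0, -10.2]
tcp_rot: [-112.3, 89.6, -107.1]
ft_force: [0.3, -0.1, 0.2]
finger_gap: 59.9
```

Emit:
{"method": "move_arm", "body": {
  "deltas": [
    [[-5,0,0],0],
    [[-15,0,0],0],
    [[-35,0,0],0],
    [[-70,0,0],0],
    [[-120,0,0],0],
    [[-180,0,0],0],
    [[-230,0,0],0],
    [[-230,0,0],0],
    [[-230,0,0],0]
  ]
}}

```text
time: 14.55
tool_pos: [480.5, 18.6, 219.9]
tcp_rot: [-109.0, 89.6, -103.7]
ft_force: [-0.1, -1.0, -1.6]
finger_gap: 60.1
```

```bash
python3 - <<'E'
from h import *
T=delta([480,17,200])
p,d=r.snapshot("side"); P=cloud("side",d); hsv=cv2.cvtColor(p,cv2.COLOR_RGB2HSV)
m=(hsv[...,0]>10)&(hsv[...,0]<25)&(hsv[...,1]>70)&(abs(P[...,0]-480)<130)&(abs(P[...,1]-17)<90)&(P[...,2]>5)&(P[...,2]<60)
A=P[m]; from scipy.optimize import least_squares
f=lambda q:np.hypot(A[:,1]-q[0]-q[1]*(A[:,0]-480),A[:,2]-q[2]-q[3]*(A[:,0]-480))-18
s=least_squares(f,[17,.09,22,0],loss="soft_l1",f_scale=2); print(len(A),s.x)
cv2.imwrite("pics/side5.png",cv2.resize(p[60:260,140:340,::-1],None,fx=3,fy=3,interpolation=cv2.INTER_CUBIC))
E
```

```text
t 14.55 tcp [480.5  18.6 219.9] shift [19.9 -1.4 -0.6] turn 0 gap 60.1 F [-0.1 -1.  -1.6] j6 -98.8
451 [1.75628855e+01 8.75454787e-02 2.13278846e+01 3.99905603e-04]
```

View pics/side5.png

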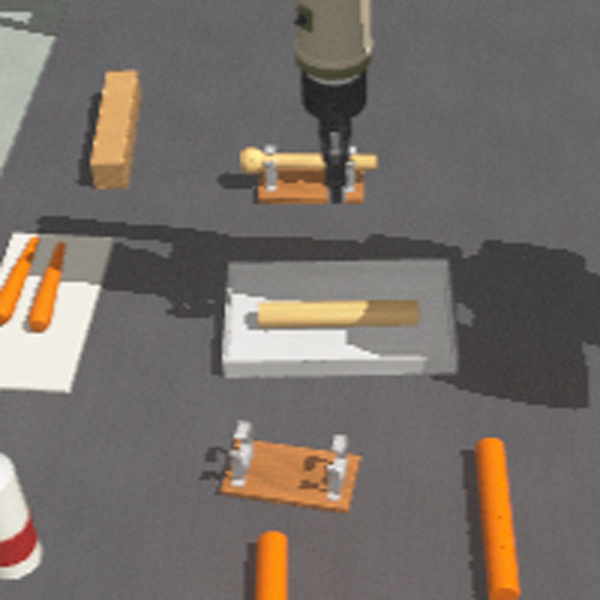

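The pin lies flat in the tray ((340,313) in the crop), the pestle is still in its clips at the top, and the pin's holder is empty. Handing in.

```bash
python3 -c "
from bench import r
print(r.hand_in())"
```

```text
the job is handed in; nothing more can be done
None
```

The rolling pin is lying flat on the bottom of the tray, and I handed the job in at about 14.6 s of the 38 s allowed.

**What I did:** I gripped the pin between its clips and slid it about 32 mm sideways past the sprung leaves. Then I lifted it straight up, carried it level to the tray and lowered it until the force showed contact. I let go there and backed the gripper straight up.

**Last checks:**
- **Pin:** its fitted axis is level at z≈21.3 mm (22 expected), within 1 mm of the tray's measured centre line.
- **Pestle and decoys:** the pestle is still in its clips, and the orange rods in view look unmoved.
- **Gripper:** it is clear at z=220 mm, touching nothing.
- **Forces:** the highest reading at the end of any move was about 11 N, while pushing the leaves open. I did not record readings during the moves.

**What disagreed:**
- **Fingertip position:** the fingertips sat about 25 mm behind the nominal TCP when closed on the pin. The first two grips, at 26 mm and 35 mm, were too high on the pin. I regripped lower twice.
- **Final grip:** the opening read 34 mm on the 36 mm pin, and it held without slipping.
- **Sideways push:** the arm stopped about 3 mm short the first time, so I pushed it further before lifting.

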